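# Clamp a watch case with the inner knob of a coaxial case vice

### The job

Lay the larger watch case, dial up, on the bed of the case vice between its two jaws and let go of it; then turn only the small inner knob clockwise until the sprung jaw holds the case snugly in the V-block with about 10 newtons, never squeezing it with more than 20. The wide outer ring under the knob is already set and must stay where it is, and nothing else on the bench may be disturbed.

Things in the scene. Friction and masses are not known exactly. Their poses are not given: they have to be found in the camera images.
- case: The larger watch case: a plain round steel case without lugs, strap or crown, white dial up, 42 mm diameter (straight sided up to 9 mm, then a 38 mm bezel), 12 mm high overall, 60 to 130 g, lying loose on the table. Origin: centre of its underside, z up.
- vice: Case vice fixed to the bench: dark steel base plate 190 x 88 x 12 mm, origin at the centre of its underside, z up, x along its length. At x = -58 mm the knob stack, round x = +34 mm the bed with the case's place, at the +x end an aluminium V-block open to -x. A sprung jaw comes from the knob's side and pushes the case along +x into the V. Fingers go down on the bed's two y sides, which are free.
- bed (a point): Where the case's centre should be set down: middle of the bed rail's top, 20 mm above the bench, at x = +34.5, y = 0 mm of the vice, axes as the vice. The rail is 26 mm wide in y and stands 8 mm above the base plate, so the case overhangs it on both y sides. With the jaw open a case here has 3.5 mm free to the jaw and at least 3.5 mm to the V.
- jaw_open (a point): Point fixed to the vice (axes as the vice) where the middle of the jaw pad's face stands while the jaw is fully open, as it is at the start: x = +10 mm. Pad: black, 26 mm wide, from 21 to 28 mm above the bench, sprung on its aluminium carriage: 5 N per mm for 4.5 mm, then solid. Sliding the loose case takes under 1.5 N.
- vee (a point): Fixed point of the vice, x = +41.5 mm, 20 mm above the bench: the mean place of the centre of a case seated in the V-block. The block itself (38 mm wide, top 29 mm above the bench) was set by hand up to 3.5 mm nearer or farther along x, so the jaw travels 7 to 14 mm before the case is seated: it shows only by feel or sight.
- knob_axis (a point): Top centre of the small inner knob, on its axis, 53 mm above the bench (axes as the vice, does not turn). Round knurled steel knob, 28 mm diameter, 14 mm high. Clockwise from above drives the jaw to the V, 12 mm per rad, 2.2 rad in all; stays where left. Once the case is seated, 10 N builds up over 2 mm or 0.17 rad.
- ring_top (a point): Centre of the flat top face of the wide outer ring, on the knob's axis, 39 mm above the bench (fixed to the vice, axes as the vice). The ring is knurled steel, 62 mm diameter, coaxial under the knob, and turns at a touch (0.015 N m), so fingers on the knob should stay above it.
- ring_mark (a point): A black mark on the ring's top face, 28 mm from the knob's axis, turning with the ring; it may start at any angle. Inner knob torque: moving it takes 0.24 N m with the jaw free plus 0.012 N m per newton of jaw force. Held still between small turns a tool feels less friction but the same rise (0.12 N m at 10 N): compare with readings after equal turns before the case is seated.
- tester: Bystander: grey electrical tester box 100 x 140 x 45 mm, fixed to the bench, with a black dial and two posts up to 57 mm. Origin: centre of its underside.
- small_case: Bystander: small round watch case, 28 mm diameter, 9 mm high, black dial. Not to be used. Origin: centre of underside.
- screwdriver: Bystander: screwdriver 140 mm long lying along its x.
- loupe: Bystander: black eye loupe, 34 mm diameter, 26 mm high.
- tweezers: Bystander: steel tweezers 115 mm long lying along their x, 6 mm high.
- jar: Bystander: small amber glass jar, 38 mm diameter, 45 mm high.
- dish: Bystander: shallow glass dish, 68 mm diameter, 22 mm high.
Things that resemble listed ones, but are neither listed nor needed, are in the scene too. What is shaped like the vice but turquoise or yellow is not meant. What is shaped like the case but pink is not meant.

How it is judged:
On the way:
1. the case lies flat on the vice's bed between the open jaws, let go and not yet clamped (z of case in the frame of vice between 0.017 and 0.023 m and angle between case's own z axis and vertical below 0.09 rad and y of case in the frame of vice between -0.01 and 0.01 m and x of case in the frame of vice between 0.027 and 0.048 m and contact force between the fingers and case below 0.1 N and contact force between vice and case below 4 N), for 0.2 s.
At the end, for the whole second after the job is handed in: the case lies flat on the bed, centred in the V-block (within 5 mm across the vice, 34 to 48 mm along its x), at rest and held by the jaw with 5 to 15 N; the outer ring's mark within 4 mm of where it started; nothing held (z of case in the frame of vice between 0.017 and 0.023 m and angle between case's own z axis and vertical below 0.09 rad and y of case in the frame of vice between -0.005 and 0.005 m and x of case in the frame of vice between 0.034 and 0.048 m and contact force between vice and case between 5 and 15 N and linear speed of case below 0.01 m/s and distance of ring_mark from where it was at the start of the episode below 0.004 m); the robot touches nothing.
It fails at once if the jaw squeezed the case with more than 20 N (contact force between vice and case above 20 N and contact force between the fingers and case below 0.1 N).
It fails at once if the outer ring was dragged round (its mark moved more than 4 mm) (distance of ring_mark from where it was at the start of the episode above 0.004 m).
It fails at once if a bystander was moved more than 15 mm (distance of any of small_case, screwdriver, loupe, tweezers, jar, dish from where it was at the start of the episode above 0.015 m).
It also fails if it takes over 61 s, if anything falls off the work surface, if the arm or the gripper's body presses on something with over 40 N, if the wrist force passes 120 N, or if a joint passes its speed limit or range.

### The arm

A 6-joint arm with a two-finger parallel gripper is mounted at the origin on the work surface. World frame = base frame: x ahead of the robot, y to its left, z up, the work surface at z = 0. Lengths are in m, angles in rad, forces in N, time in s.
With the tool pointing down it reaches from about 0.3 to 0.85 m from the base axis. Payload 4.2 kg.
Tool frame: the origin (TCP) lies on the centre line of the jaws, within the pads' length; the fingertips stand 19 mm ahead of it and the grasp point (between the pads) is the TCP; z points along the fingers, y is the line along which they close (so a half turn about z gives the same grasp; the last joint's range is limited). The gripper opens to 91 mm and grips with 3 to 60 N. Pads are 32 mm wide; open, the fingers measure 118 mm over their backs; the gripper's body (76 mm by 178 mm) begins 60 mm behind the grasp point.
Start: joints at [-1.188, 0.32, 1.565, -0, 1.257, -0.02], TCP at [0.225, -0.529, 0.204] pointing down, gripper open.
Joint ranges: [-3.11, 3.11], [-0.84, 2.01], [0.21, 2.61], [-1.34, 4.49], [0.05, 2.63], [-2.56, 2.56]. Speed limits (rad/s): [2.57, 2.57, 3.14, 3.14, 3.14, 3.14].

### API

Orientations are given as a rotation vector (axis times angle).
In Python, from station import arm gives the robot as it stands.
- The arm moves only by the tool carry_out, never from a script. Its argument "moves" is a list that holds one entry, the list of rows, each a list of 5 numbers: the shift along the tool's x, y, z in mm, then the turn about the tool's z in rad, then the finger opening in mm, from 0 to 91.2. In form: [[[x, y, z, spin, claw], ...]]. A call has 1 to 10 rows; each row is the pose to reach, as a shift and turn from the pose commanded when the call began, along the tool's axes at that moment; what a row does not reach only later rows make up. A row lasts 1/12 s, in which the tool goes at most 41.7 mm and 7.16 degrees, less where a joint would pass 70% of its speed; a pose out of reach is approached as far as the arm can. A call with a gripper value outside its range is refused whole. The fingers move at their own pace and stop on an object; the grip force is fixed at half the most. Time passes only in rows, so rows that repeat a pose let the fingers close. It gives the time, the measured TCP pose, the force, the opening and the grip force at its end, in the units of the state.
- arm.get_state(): the state, without advancing time (a new reading comes with each control period).
- arm.grab_frame(name): name is "scene" or "side" or "wrist"; returns the picture (480x640x3 uint8, red, green, blue); there is no depth.
- arm.get_calibration(name): a dict with "intrinsics" (3x3 intrinsics, pixels), "rvec" (rotation vector, rad) and "tvec" (3), from world to camera coordinates, as OpenCV has them; the wrist camera has in their place "hand_eye" (4x4, takes a point from camera to tool coordinates, whose origin is the TCP and whose axes are the flange's). Camera axes: x right, y down, z forward; pixel columns grow to the right and rows downward; lengths in m; the calibration is good to about 2 mm. A picture is of the moment at which its call begins: read the wrist's pose just before it. get_calibration takes no time and is no camera call.
- arm.job_done(): hands the job in; it is judged then, once.
The state is a dict: "time_s": time; "joints": joint angles; "joint_velocities": joint speeds; "joint_efforts": joint torques, N m; "tool_pos": TCP position; "eef_rot": TCP orientation; "ft_force": force on the tool from outside, world axes, zero at the start; "torque": the same for the moment, N m; "gripper_width": opening from 0.0 (shut) to 1.0 (fully open); "gripper_force": force on a finger pad.
Only numpy, scipy, OpenCV 4.12 (cv2) and the standard library are available. Lean on these libraries where they do the work, as an engineer would, in place of code of your own. Each camera call takes 0.05 s, during which the arm holds its last target. There are 200 camera calls.

## Working session

There is one attempt and no reset: what is moved stays moved. The work goes in short steps, Python scripts to look and compute and a tool call to move; the robot and the scene stay as the last step left them, time stands still between calls to the robot, and variables do not carry over. Pictures are saved under pics/ and viewed, at most 10 in all, crops included, and the job is handed in when it is done.

Besides the shell and the picture viewer there is one more tool, called after "Emit:" as a command line: name --argument value ..., lists and objects as JSON in quotes. carry_out: Moves the arm, as the interface text tells. Its arguments: {"type":"object","properties":{"moves":{"type":"array"}},"required":["moves"]}

```bash
mkdir -p pics; ls; python3 - <<'E'
from station import arm
import cv2,numpy as np
s=arm.get_state()
for k in ("time_s","tool_pos","eef_rot","gripper_width","ft_force","torque"): print(k,s[k])
for n in("scene","side","wrist"):
    f=arm.grab_frame(n); cv2.imwrite(f"pics/{n}0.png",f[:,:,::-1]); print(n,arm.get_calibration(n))
E
```

```text
pics
time_s 0.0
tool_pos [ 0.22520588 -0.52852734  0.20284247]
eef_rot [-3.07647848e+00 -6.28109899e-01  4.76082323e-04]
gripper_width 1.0021111805331488
ft_force [ 0.33571861 -0.25063754  0.71532482]
torque [ 0.02186291 -0.01804192 -0.04182276]
scene {'intrinsics': array([[499.32036577,   0.        , 316.98524654],
       [  0.        , 499.32036577, 238.42522668],
       [  0.        ,   0.        ,   1.        ]]), 'rvec': array([ 1.39996561,  2.05505057, -0.93786123]), 'tvec': array([ 0.24227262, -0.26445937,  1.46800153])}
side {'intrinsics': array([[608.69536372,   0.        , 308.58252936],
       [  0.        , 608.69536372, 245.33166356],
       [  0.        ,   0.        ,   1.        ]]), 'rvec': array([ 0.25192255, -2.65801875,  1.51429385]), 'tvec': array([0.50641395, 0.11666579, 1.36656825])}
wrist {'intrinsics': array([[360.83314107,   0.        , 311.4148132 ],
       [  0.        , 360.83314107, 238.4707643 ],
       [  0.        ,   0.        ,   1.        ]]), 'hand_eye': array([[ 5.28707865e-05, -9.68830384e-01, -2.47725017e-01,
         6.86795783e-02],
       [ 9.99999969e-01,  1.11273373e-04, -2.21754916e-04,
        -2.50098380e-04],
       [ 2.42408099e-04, -2.47724997e-01,  9.68830360e-01,
        -1.81638700e-01],
       [ 0.00000000e+00,  0.00000000e+00,  0.00000000e+00,
         1.00000000e+00]])}
```

View pics/scene0.png

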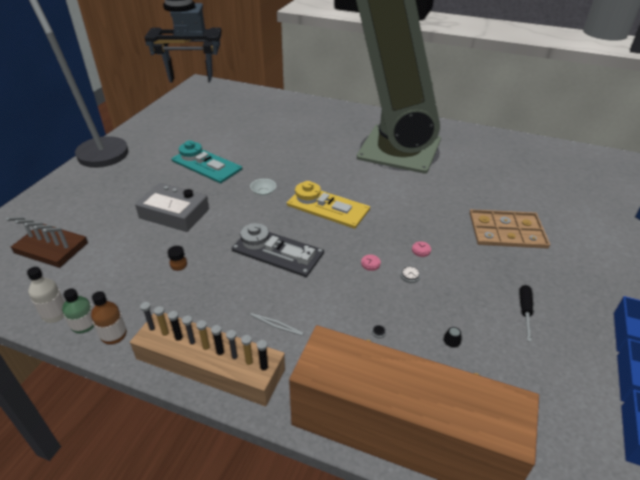

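View pics/side0.png

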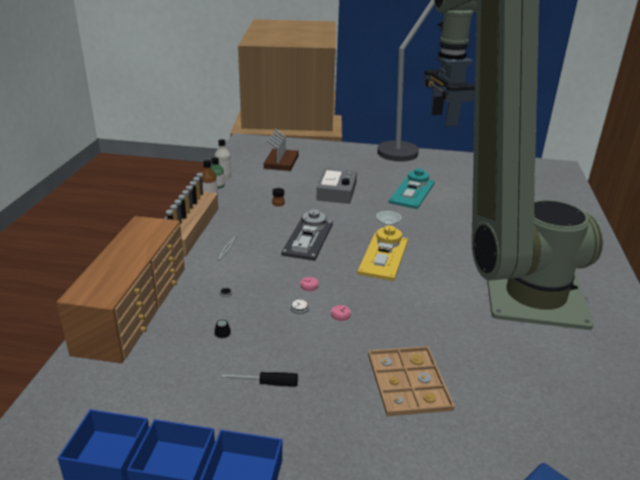

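The scene view shows the white case at (411,274), and in the side view it is at (300,306). The dark vice spans (233,250)–(322,255) in the scene view, with its knob at (256,232). In the side view the knob is at (314,214).

```bash
cat > h.py <<'E'
from station import arm
import cv2,numpy as np
from scipy.spatial.transform import Rotation as R
def cam(n,s=None):
    c=arm.get_calibration(n)
    if n!="wrist":
        M=R.from_rotvec(c["rvec"]).as_matrix(); return c["intrinsics"],M.T,-M.T@c["tvec"]
    T=R.from_rotvec(s["eef_rot"]).as_matrix(); H=c["hand_eye"]
    return c["intrinsics"],T@H[:3,:3],T@H[:3,3]+s["tool_pos"]
def px2w(n,u,v,z,s=None):
    K,M,o=cam(n,s); d=M@np.linalg.solve(K,[u,v,1]); return o+d*(z-o[2])/d[2]
def w2px(n,p,s=None):
    K,M,o=cam(n,s); q=K@(M.T@(np.array(p)-o)); return q[:2]/q[2]
def to_tool(p,s):
    return R.from_rotvec(s["eef_rot"]).inv().apply(np.array(p)-s["tool_pos"])*1000
E
python3 - <<'E'
from h import *
np.set_printoptions(precision=4,suppress=True)
s=arm.get_state()
print("case",px2w("scene",411,273,.012),px2w("side",300,305,.012))
print("knob",px2w("scene",256,231,.053),px2w("side",314,213,.053))
print("tool R\n",R.from_rotvec(s["eef_rot"]).as_matrix())
for u,v in((233,251),(305,271),(322,252)):print(px2w("scene",u,v,.006))
a=cv2.imread("pics/scene0.png")[215:285,225:335]
b=cv2.imread("pics/side0.png")[200:265,275:340]
cv2.imwrite("pics/c.png",np.hstack([cv2.resize(a,(550,350),interpolation=3),cv2.resize(b,(350,350),interpolation=3)])[:, :800] if 0 else cv2.resize(np.hstack([cv2.resize(a,(660,420)),cv2.resize(b,(420,420))]),(800,311)))
E
```

```text
case [0.5131 0.1523 0.012 ] [0.5064 0.1508 0.012 ]
knob [ 0.5535 -0.1885  0.053 ] [ 0.5367 -0.196   0.053 ]
tool R
 [[ 0.92    0.392  -0.0005]
 [ 0.392  -0.92    0.0012]
 [ 0.     -0.0013 -1.    ]]
[ 0.5854 -0.2331  0.006 ]
[ 0.5849 -0.0603  0.006 ]
[ 0.5149 -0.048   0.006 ]
```

View pics/c.png

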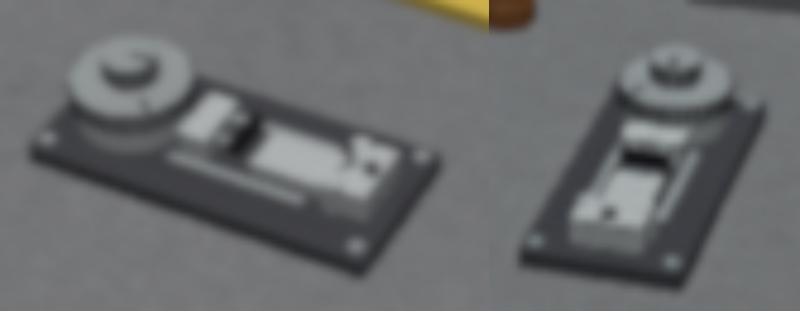

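The vice's x axis runs roughly along world +y, and the knob is near (0.545,-0.19). I'll move to a point between the vice and the case, so the wrist camera sees both, and turn the tool's y to world x on the way.

Emit:
carry_out --moves '[[[40,-30,-6,-0.12,91],[78,-59,-12,-0.24,91],[114,-86,-16,-0.36,91],[148,-111,-20,-0.48,91],[180,-135,-24,-0.6,91],[212,-159,-28,-0.72,91],[244,-183,-32,-0.84,91],[276,-207,-36,-0.96,91],[308,-231,-40,-1.08,91],[340,-255,-44,-1.17,91]]]'

```text
time_s: 0.98
tool_pos: [0.4333, -0.1683, 0.2468]
eef_rot: [2.213, 2.229, -0.0]
ft_force: [0.5, -0.6, 0.7]
gripper_width: 1.0
gripper_force: 0.0
```

Emit:
carry_out --moves '[[[33,19,0,0,91],[67,39,0,0,91],[101,58,0,0,91],[135,78,0,0,91],[168,97,0,0,91],[168,97,0,0,91],[168,97,0,0,91]]]'

```text
time_s: 1.57
tool_pos: [0.5299, -0.0005, 0.2458]
eef_rot: [-2.215, -2.227, 0.002]
ft_force: [-0.3, -0.4, -0.2]
gripper_width: 0.997
gripper_force: 0.0
```

```bash
python3 - <<'E'
from h import *
s=arm.get_state(); f=arm.grab_frame("wrist")[:,:,::-1]; cv2.imwrite("pics/w1.png",f)
print(s["tool_pos"],s["eef_rot"],s["joint_velocities"].round(3) if hasattr(s["joint_velocities"],'round') else s["joint_velocities"])
np.save("w1.npy",np.r_[s["tool_pos"],s["eef_rot"]])
E
```

```text
[ 0.52986721 -0.00053996  0.24582862] [-2.21456478e+00 -2.22715751e+00  2.06269414e-03] [-0.049 -0.021  0.024 -0.015  0.007 -0.005]
```

View pics/w1.png

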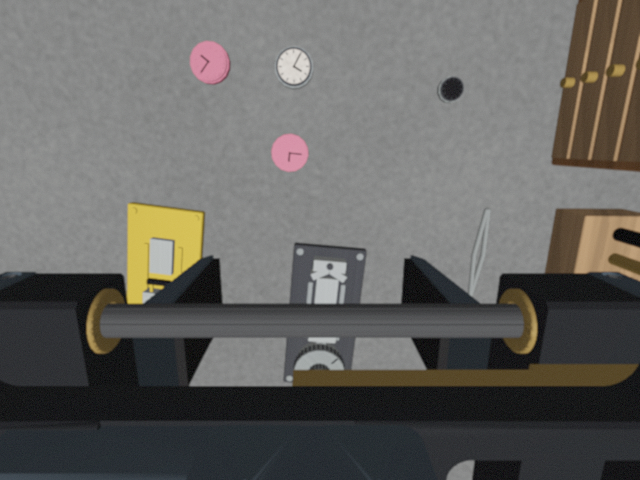

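The wrist view shows the case's dial at (294,66). The vice's V-end corners are at (295,243) and (366,249), its left edge runs down to (284,381), and the knob and ring are near (320,360). The nearest pink cases sit well clear of the fingers' closing line.

```bash
python3 - <<'E'
from h import *
np.set_printoptions(precision=4,suppress=True)
a=np.load("w1.npy"); s=dict(tool_pos=a[:3],eef_rot=a[3:])
print("case",px2w("wrist",294,66,.012,s))
for u,v in((290,153),(209,62)):print("pink",px2w("wrist",u,v,.012,s))
for u,v in((295,243),(366,249),(284,381)):print("corner",px2w("wrist",u,v,.012,s))
print("knob by ring top est",px2w("wrist",320,371,.053,s))
f=cv2.imread("pics/w1.png")
cv2.imwrite("pics/w1c.png",np.hstack([cv2.resize(f[235:390,270:380],(440,600),interpolation=2) if 0 else cv2.resize(f[235:385,270:380],(440,600),interpolation=2),cv2.resize(f[40:95,265:325],(360,330))[:,:,:] if 0 else cv2.copyMakeBorder(cv2.resize(f[40:95,265:325],(360,330)),0,270,0,0,0)]))
E
```

```text
case [0.5093 0.1511 0.012 ]
pink [0.5043 0.0614 0.012 ]
pink [0.4195 0.1545 0.012 ]
corner [ 0.5093 -0.0431  0.012 ]
corner [ 0.5943 -0.05    0.012 ]
corner [ 0.4937 -0.2321  0.012 ]
knob by ring top est [ 0.5399 -0.1885  0.053 ]
```

View pics/w1c.png

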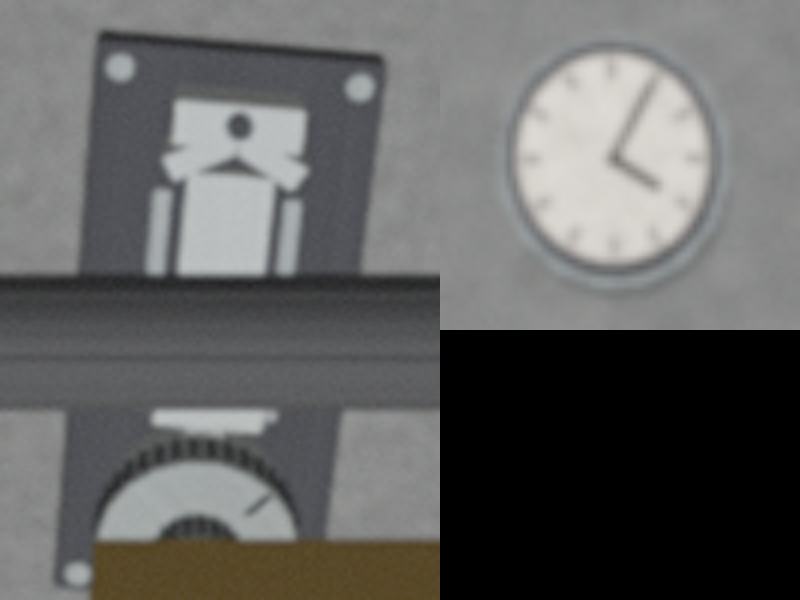

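Emit:
carry_out --moves '[[[28,-4,28,0.04,91],[56,-8,56,0.087,91],[84,-12,84,0.087,91],[112,-16,112,0.087,91],[140,-19,140,0.087,91],[151,-20,146,0.087,91],[151,-20,146,0.087,91]]]'

```text
time_s: 2.2
tool_pos: [0.5075, 0.149, 0.0989]
eef_rot: [-2.311, -2.125, 0.006]
ft_force: [0.9, 1.1, -0.6]
gripper_width: 1.0
gripper_force: 0.0
```

```bash
python3 - <<'E'
from h import *
np.set_printoptions(precision=4,suppress=True)
s=arm.get_state(); f=arm.grab_frame("wrist")[:,:,::-1]; cv2.imwrite("pics/w2.png",f)
print(s["tool_pos"],s["eef_rot"])
c=w2px("wrist",[.509,.151,.009],s); print(c)
x,y=c.astype(int); g=f[y-120:y+90,x-130:x+130]
hsv=cv2.cvtColor(g,cv2.COLOR_BGR2HSV); m=((hsv[...,1]<40)&(hsv[...,2]>180)).astype(np.uint8)
k,l,st,ce=cv2.connectedComponentsWithStats(m); i=1+st[1:,4].argmax(); p=ce[i]+[x-130,y-120]
w=px2w("wrist",*p,.012,s); print(p,st[i],w,"tool mm",to_tool([w[0],w[1],.021],s))
E
```

```text
[0.5075 0.149  0.0989] [-2.3108 -2.1253  0.0065]
[314.7925 235.57  ]
[314.7535 236.9389] [ 110  101   43   43 1359] [0.5089 0.1507 0.012 ] tool mm [ 1.9597  1.6134 77.8734]
```

Emit:
carry_out --moves '[[[2,1.6,30,0,91],[2,1.6,58,0,91],[2,1.6,74,0,91],[2,1.6,77.5,0,91],[2,1.6,77.5,0,60],[2,1.6,77.5,0,36],[2,1.6,77.5,0,36],[2,1.6,77.5,0,36],[2,1.6,77.5,0,36],[2,1.6,77.5,0,36]]]'

```text
time_s: 3.08
tool_pos: [0.5115, 0.1508, 0.0238]
eef_rot: [2.313, 2.125, 0.002]
ft_force: [-0.9, 0.8, 0.4]
gripper_width: 0.591
gripper_force: 0.0
```

Emit:
carry_out --moves '[[[0,0,0,0,36],[0,0,0,0,36],[0,0,0,0,36],[0,0,0,0,36],[0,0,0,0,36]]]'

```text
time_s: 3.5
tool_pos: [0.511, 0.1507, 0.023]
eef_rot: [2.314, 2.125, -0.0]
ft_force: [0.6, 0.5, 0.6]
gripper_width: 0.397
gripper_force: 0.0
```

```bash
python3 - <<'E'
from h import *
s=arm.get_state(); f=arm.grab_frame("wrist")[:,:,::-1]
print(s["tool_pos"],s["gripper_width"],s["gripper_force"],w2px("wrist",s["tool_pos"],s))
cv2.imwrite("pics/w3.png",np.hstack([cv2.resize(f[120:420,120:520],(800,600),interpolation=2)]))
E
```

```text
[0.51103421 0.15073513 0.02301227] 0.39731780606005823 0.0 [313.13704253 280.03976601]
```

View pics/w3.png

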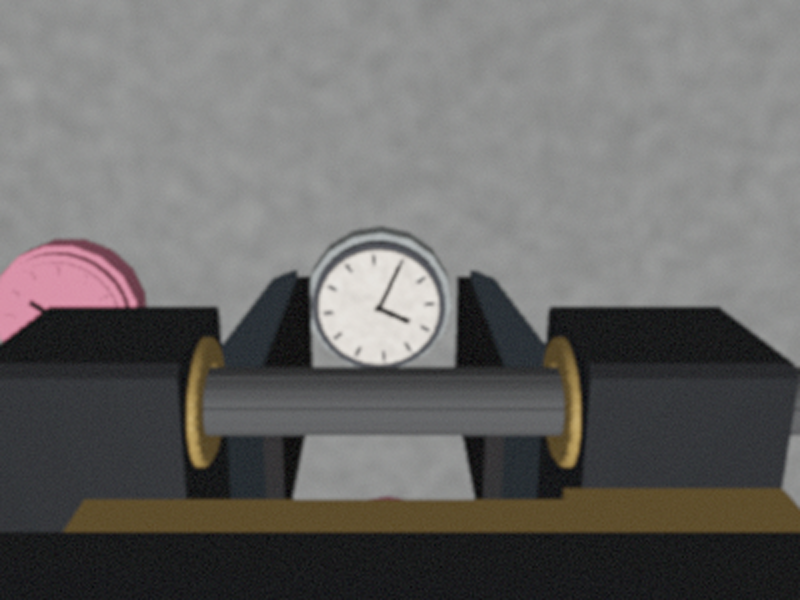

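The case lies between the fingers: the left pad is at its edge and a small gap remains at right. I'll keep closing.

Emit:
carry_out --moves '[[[0,0,0,0,20],[0,0,0,0,20],[0,0,0,0,20],[0,0,0,0,20]]]'

```text
time_s: 3.88
tool_pos: [0.511, 0.1507, 0.0231]
eef_rot: [2.314, 2.125, -0.0]
ft_force: [0.2, 1.3, -0.0]
gripper_width: 0.22
gripper_force: 0.0
```

```bash
python3 - <<'E'
from h import *
s=arm.get_state(); f=arm.grab_frame("wrist")[:,:,::-1]
print(s["tool_pos"],s["gripper_width"],s["gripper_force"])
for n in (265,290): pass
g=cv2.cvtColor(f,cv2.COLOR_BGR2GRAY); o=cv2.imread("pics/w2.png",0)
print(g[265,240:390:3]); 
cv2.imwrite("pics/w4.png",cv2.resize(f[200:320,220:420],(800,480),interpolation=2))
E
```

```text
[0.51104604 0.15069976 0.02305602] 0.22030185753716106 0.0
[142 142 143 144 142 140 142 136 139 138  57  50  41  49  41  16  15 172
 217 218 219 221 220 221 172 202 220 218 220 220 220  95  21  20  46  44
  46  47  94 141 139 138 142 146 147 146 141 142 145 144]
```

View pics/w4.png

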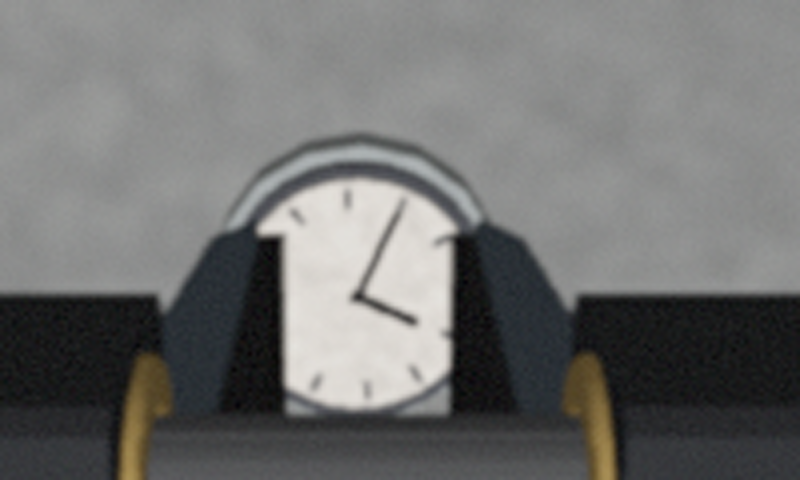

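Both pads now stand over the dial without any force, so the fingertips really are above the 12 mm case. From the pads' scale in the picture, the tips are about 14 mm behind the stated TCP, not 19 mm ahead. I'll open and go down in stages, watching the force.

Emit:
carry_out --moves '[[[0,0,0,0,64],[0,0,0,0,64],[0,0,0,0,64],[0,0,0,0,64],[0,0,0,0,64],[0,0,0,0,64],[0,0,0,0,64],[0,0,0,0,64],[0,0,1.5,0,64],[0,0,3,0,64]]]'

```text
time_s: 4.77
tool_pos: [0.5111, 0.1507, 0.02]
eef_rot: [2.314, 2.125, 0.0]
ft_force: [-0.0, 0.6, 0.5]
gripper_width: 0.699
gripper_force: 0.0
```

Emit:
carry_out --moves '[[[0,0,1.5,0,64],[0,0,3,0,64],[0,0,3,0,64]]]'

```text
time_s: 5.02
tool_pos: [0.5108, 0.1506, 0.0167]
eef_rot: [-2.314, -2.125, 0.001]
ft_force: [-0.8, -0.8, 0.4]
gripper_width: 0.701
gripper_force: 0.0
```

```bash
python3 - <<'E'
from h import *
s=arm.get_state(); print(s["tool_pos"],s["gripper_width"],s["ft_force"])
b=arm.grab_frame("side"); u=w2px("side",s["tool_pos"]).astype(int); print(u)
a=arm.grab_frame("scene"); v=w2px("scene",s["tool_pos"]).astype(int);print(v, w2px("scene",[.511,.151,0]),w2px("side",[.511,.151,0]))
c=lambda f,p:cv2.resize(f[p[1]-50:p[1]+30,p[0]-45:p[0]+45,::-1],(400,356),interpolation=2)
cv2.imwrite("pics/s5.png",np.hstack([c(b,u),c(a,v)]))
E
```

```text
[0.51078096 0.15064724 0.01665114] 0.701331088460965 [-0.82595096 -0.84491557  0.3661962 ]
[298 302]
[410 270] [409.88798939 276.22901214] [297.82389476 309.29637709]
```

View pics/s5.png

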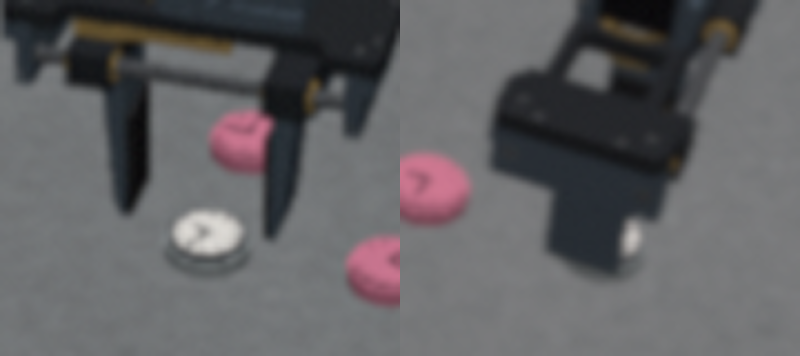

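The side view confirms it: the fingers straddle the case with their tips about 30 mm above the table. I'll go down carefully.

Emit:
carry_out --moves '[[[0,-1.5,8,0,64],[0,-1.5,16,0,64],[0,-1.5,21,0,64],[0,-1.5,23,0,64],[0,-1.5,23,0,64]]]'

```text
time_s: 5.53
tool_pos: [0.5089, 0.1507, -0.0069]
eef_rot: [-2.313, -2.125, 0.003]
ft_force: [-0.2, -0.2, 0.8]
gripper_width: 0.702
gripper_force: 0.0
```

```bash
python3 - <<'E'
from h import *
s=arm.get_state(); print(s["tool_pos"],s["gripper_width"],s["ft_force"])
f=arm.grab_frame("wrist")[:,:,::-1]
b=arm.grab_frame("side"); u=w2px("side",[.511,.151,.01]).astype(int)
cv2.imwrite("pics/s6.png",np.hstack([cv2.resize(b[u[1]-50:u[1]+30,u[0]-45:u[0]+45,::-1],(400,356),interpolation=2),cv2.resize(f[180:358,212:412],(400,356))]))
E
```

```text
[ 0.50891927  0.15066487 -0.00692064] 0.7016925214148083 [-0.1966485  -0.21360612  0.82617482]
```

View pics/s6.png

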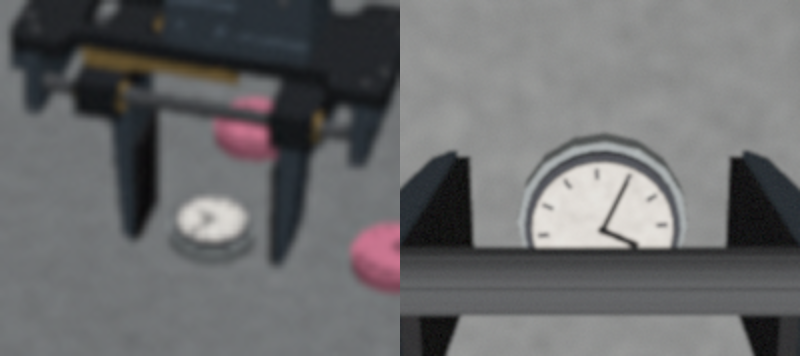

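The side view shows the tips still just off the table on both sides of the case, and the case is centred in the wrist view. A little lower, then I close.

Emit:
carry_out --moves '[[[0,0,1.5,0,64],[0,0,3,0,64],[0,0,3,0,64]]]'

```text
time_s: 5.88
tool_pos: [0.5095, 0.1508, -0.009]
eef_rot: [2.314, 2.125, -0.0]
ft_force: [-0.1, -0.6, -1.2]
gripper_width: 0.7
gripper_force: 0.0
```

Emit:
carry_out --moves '[[[0,0,1,0,40],[0,0,1.5,0,34],[0,0,1.5,0,34],[0,0,1.5,0,34],[0,0,1.5,0,34],[0,0,1.5,0,34],[0,0,1.5,0,34],[0,0,1.5,0,34]]]'

```text
time_s: 6.55
tool_pos: [0.5097, 0.1509, -0.01]
eef_rot: [2.314, 2.125, 0.0]
ft_force: [-2.2, -0.4, 5.9]
gripper_width: 0.444
gripper_force: 30.7
```

The grip is firm: 40 mm opening and 31 N. The fingertips touch the table at TCP z ≈ -0.010, so on the bed the TCP should be about +0.010. Lifting and moving part way to re-measure the vice.

Emit:
carry_out --moves '[[[0,0,-20,0,34],[0,0,-50,0,34],[-10,4,-85,0,34],[-40,14,-105,0,34],[-75,24,-120,0,34],[-110,36,-130,0,34],[-145,48,-130,0,34],[-160,59,-130,0,34],[-160,59,-130,0,34],[-160,59,-130,0,34]]]'

```text
time_s: 7.38
tool_pos: [0.5546, -0.0142, 0.119]
eef_rot: [-2.315, -2.122, 0.001]
ft_force: [0.0, -0.3, -1.2]
gripper_width: 0.444
gripper_force: 30.0
```

```bash
cat > vice.py <<'E'
from h import *
np.set_printoptions(precision=4,suppress=True)
def rect(f,s,c,yaw,z=.012,x=(-.11,.11),y=(-.07,.07),k=2000):
    xs=np.arange(x[0],x[1],1/k); ys=np.arange(y[0],y[1],1/k)
    e=np.array([np.cos(yaw),np.sin(yaw)]); n=np.array([-e[1],e[0]])
    P=c+xs[:,None,None]*e+ys[None,:,None]*n
    P=np.dstack([P,np.full(P.shape[:2],z)])
    K,M,o=cam("wrist",s); q=(P-o)@M@K.T; m=(q[...,:2]/q[...,2:]).astype(np.float32)
    return xs,ys,cv2.remap(f,m,None,cv2.INTER_LINEAR)
E
python3 - <<'E'
from vice import *
s=arm.get_state(); f=arm.grab_frame("wrist")[:,:,::-1]; cv2.imwrite("pics/w7.png",f)
np.save("w7.npy",np.r_[s["tool_pos"],s["eef_rot"]]); print(s["tool_pos"],s["gripper_width"],s["gripper_force"])
c=np.array([.5440,-.1412]);yaw=np.radians(85.3)
xs,ys,g=rect(f,s,c,yaw); h=cv2.cvtColor(g,6).astype(float)
for x0 in(.07,.08,.085,.09,):
    p=h[np.abs(xs-x0)<.002].mean(0); d=np.gradient(cv2.GaussianBlur(p[None],(0,0),2)[0])
    l=ys<-.03; r=ys>.03; print(x0,"y-",ys[l][d[l].argmin()],"y+",ys[r][d[r].argmax()])
for y0 in(-.03,0,.03):
    p=h[:,np.abs(ys-y0)<.003].mean(1); d=np.gradient(cv2.GaussianBlur(p[None],(0,0),2)[0]); l=xs>.08
    print("end",y0,xs[l][d[l].argmax()])
v=cv2.resize(g[::-1,::-1],None,fx=1.3,fy=1.3)
for xx in(.095,.0345,.01,-.058): 
    r=int(1.3*(.11-xx)*2000); cv2.line(v,(0,r),(40,r),(0,0,255),1)
for yy in(-.044,0,.044):
    q=int(1.3*(.07-yy)*2000); cv2.line(v,(q,0),(q,25),(0,0,255),1)
cv2.imwrite("pics/r7.png",v)
E
```

```text
[ 0.5546 -0.0142  0.119 ] 0.4439273129852362 29.99984174966812
0.07 y- -0.03249999999999997 y+ 0.03500000000000009
0.08 y- -0.03149999999999997 y+ 0.034000000000000086
0.085 y- -0.03049999999999997 y+ 0.032500000000000084
0.09 y- -0.062 y+ 0.030000000000000082
end -0.03 0.09750000000000018
end 0 0.10650000000000019
end 0.03 0.09050000000000018
```

```bash
python3 - <<'E'
from vice import *
for nm in("w1","w7"):
    a=np.load(nm+".npy"); s=dict(tool_pos=a[:3],eef_rot=a[3:]); f=cv2.imread(f"pics/{nm}.png")
    c=np.array([.5440,-.1412]);yaw=np.radians(85.3)
    xs,ys,g=rect(f,s,c,yaw); h=cv2.cvtColor(g,6).astype(float)
    sm=lambda p:np.gradient(cv2.GaussianBlur(p[None],(0,0),2)[0])
    for x0 in(.03,.04,.05,.06,.07,.08,.09):
        d=sm(h[np.abs(xs-x0)<.002].mean(0)); l=(ys<-.037)&(ys>-.055); r=(ys>.037)&(ys<.055)
        print(nm,x0,"y-",ys[l][d[l].argmin()].round(4),d[l].min().round(1),"y+",ys[r][d[r].argmax()].round(4),d[r].max().round(1))
    for y0 in(-.035,-.025,-.015,0,.015,.025,.035):
        d=sm(h[:,np.abs(ys-y0)<.003].mean(1)); l=(xs>.085)&(xs<.105)
        print("end",y0,xs[l][d[l].argmax()].round(4),d[l].max().round(1))
E
```

```text
w1 0.03 y- -0.0435 -7.6 y+ 0.0445 8.4
w1 0.04 y- -0.0435 -7.7 y+ 0.044 7.5
w1 0.05 y- -0.0435 -7.7 y+ 0.0445 8.2
w1 0.06 y- -0.0435 -7.3 y+ 0.0445 8.0
w1 0.07 y- -0.0435 -7.9 y+ 0.0445 7.9
w1 0.08 y- -0.0435 -7.8 y+ 0.0445 8.3
w1 0.09 y- -0.0435 -7.0 y+ 0.044 7.8
end -0.035 0.096 12.1
end -0.025 0.096 11.7
end -0.015 0.096 11.4
end 0 0.096 11.2
end 0.015 0.096 11.2
end 0.025 0.096 11.3
end 0.035 0.096 11.5
w7 0.03 y- -0.05 -4.9 y+ 0.0525 4.9
w7 0.04 y- -0.0485 -0.2 y+ 0.054 0.2
w7 0.05 y- -0.055 -0.1 y+ 0.0455 0.2
w7 0.06 y- -0.0385 -0.2 y+ 0.042 0.2
w7 0.07 y- -0.055 -3.4 y+ 0.049 0.4
w7 0.08 y- -0.0505 -4.1 y+ 0.053 3.7
w7 0.09 y- -0.0465 -3.8 y+ 0.0485 3.7
end -0.035 0.1045 7.6
end -0.025 0.094 4.8
end -0.015 0.1025 11.3
end 0 0.097 0.3
end 0.015 0.1035 12.5
end 0.025 0.097 6.2
end 0.035 0.0975 10.7
```

The base plate fits my model within 0.5–1 mm at yaw 85.3°, so the bed is at (0.546,-0.107). Going over it and down.

Emit:
carry_out --moves '[[[-35,0,0,0,34],[-70,0,0,0,34],[-93,0,5,0,34],[-93,0,40,0,34],[-93,0,70,0,34],[-93,0,90,0,34],[-93,0,97,0,34],[-93,0,101,0,34],[-93,0,101,0,34]]]'

```text
time_s: 8.18
tool_pos: [0.5469, -0.1053, 0.0184]
eef_rot: [-2.312, -2.126, 0.0]
ft_force: [0.1, -0.1, -1.2]
gripper_width: 0.45
gripper_force: 30.0
```

Emit:
carry_out --moves '[[[0,0,1.5,0,34],[0,0,3,0,34],[0,0,4,0,34],[0,0,4,0,34]]]'

```text
time_s: 8.52
tool_pos: [0.5473, -0.1063, 0.0152]
eef_rot: [2.313, 2.124, 0.001]
ft_force: [-0.5, 1.1, -1.2]
gripper_width: 0.444
gripper_force: 30.0
```

Emit:
carry_out --moves '[[[-0.5,-1,1,0,34],[-0.5,-1,2,0,34],[-0.5,-1,3,0,34],[-0.5,-1,3,0,34]]]'

```text
time_s: 8.85
tool_pos: [0.5456, -0.1067, 0.0114]
eef_rot: [-2.314, -2.125, 0.0]
ft_force: [0.0, -0.1, -0.9]
gripper_width: 0.446
gripper_force: 30.0
```

Emit:
carry_out --moves '[[[0,0,1,0,34],[0,0,1.5,0,34],[0,0,1.5,0,34]]]'

```text
time_s: 9.1
tool_pos: [0.5459, -0.1067, 0.0101]
eef_rot: [2.314, 2.125, -0.0]
ft_force: [-0.2, -0.6, -0.3]
gripper_width: 0.448
gripper_force: 30.0
```

Emit:
carry_out --moves '[[[0,0,0.7,0,34],[0,0,1,0,34],[0,0,1,0,34]]]'

```text
time_s: 9.35
tool_pos: [0.5459, -0.1067, 0.01]
eef_rot: [2.314, 2.125, 0.0]
ft_force: [-1.1, -0.0, 5.7]
gripper_width: 0.447
gripper_force: 30.0
```

Contact at 5.7 N, the same as at the grasp. Releasing and rising.

Emit:
carry_out --moves '[[[0,0,0,0,60],[0,0,0,0,60],[0,0,0,0,60],[0,0,0,0,60],[0,0,-5,0,60],[0,0,-30,0,60],[0,0,-60,0,60],[0,0,-90,0,60],[0,0,-100,0,60],[0,0,-100,0,60]]]'

```text
time_s: 10.18
tool_pos: [0.5479, -0.1071, 0.1121]
eef_rot: [2.31, 2.121, 0.006]
ft_force: [-0.5, 0.3, -0.3]
gripper_width: 0.656
gripper_force: 0.0
```

```bash
python3 - <<'E'
from vice import *
s=arm.get_state(); f=arm.grab_frame("wrist")[:,:,::-1]; cv2.imwrite("pics/w8.png",f)
print(s["tool_pos"],s["eef_rot"],s["gripper_width"],s["ft_force"],s["torque"],s["joints"])
np.save("w8.npy",np.r_[s["tool_pos"],s["eef_rot"]])
c=np.array([.5435,-.141]);yaw=np.radians(85.3)
hsv=cv2.cvtColor(f,cv2.COLOR_BGR2HSV); p=w2px("wrist",[.5463,-.1067,.032],s); print(p)
x,y=p.astype(int); m=((hsv[...,1]<45)&(hsv[...,2]>190)).astype(np.uint8)
k,l,st,ce=cv2.connectedComponentsWithStats(m)
for i in range(1,k):
    if st[i,4]>300:
        w=px2w("wrist",*ce[i],.032,s)[:2]-c; e=np.array([np.cos(yaw),np.sin(yaw)])
        print(st[i],ce[i],"vice xy",w@e,w@[-e[1],e[0]])
E
```

```text
[ 0.5479 -0.1071  0.1121] [2.3096 2.1213 0.0061] 0.6562335213000461 [-0.48    0.3366 -0.328 ] [ 0.02   -0.1254 -0.0145] [-0.2135  0.3638  1.7448 -0.0001  1.0261 -0.1285]
[309.7056 241.2739]
[  26  169   41   56 1839] [ 46.1033 196.7635] vice xy 0.06862803414342654 0.1906057167616272
[ 282  178   56   32 1166] [309.5232 191.4897] vice xy 0.07172894595897625 4.733133118200311e-07
[ 286  220   44   43 1432] [307.2514 241.2297] vice xy 0.034457026169397505 0.0018608894124077014
[ 25 256  45  19 742] [ 48.1698 264.7978] vice xy 0.01687874522789806 0.1986114945849436
[290 292  41  11 412] [310.0874 297.4733] vice xy -0.01102481896114069 -9.380944240365617e-05
```

The case lies at vice x=34.5, y=1.9 mm, let go. Now to the knob at (0.539,-0.199), pre-turned by -0.6 rad so the case stays in the wrist camera's view during the turn.

Emit:
carry_out --moves '[[[-30,-0.5,0,-0.12,60],[-60,-1,0,-0.24,60],[-85,-1.3,10,-0.36,60],[-92,-1.3,25,-0.48,60],[-92,-1.3,40,-0.6,60],[-92,-1.3,40,-0.6,60],[-92,-1.3,40,-0.6,60],[-92,-1.3,40,-0.6,60]]]'

```text
time_s: 10.9
tool_pos: [0.5365, -0.1978, 0.0686]
eef_rot: [-1.585, -2.711, 0.0]
ft_force: [-0.6, -1.1, -1.0]
gripper_width: 0.66
gripper_force: 0.0
```

```bash
cat > t.py <<'E'
from vice import *
c=np.array([.5435,-.141]);yaw=np.radians(85.3);e=np.array([np.cos(yaw),np.sin(yaw)]);n=np.array([-e[1],e[0]])
def look(nm):
    s=arm.get_state(); f=arm.grab_frame("wrist")[:,:,::-1]; cv2.imwrite(f"pics/{nm}.png",f)
    hsv=cv2.cvtColor(f,cv2.COLOR_BGR2HSV); m=((hsv[...,1]<45)&(hsv[...,2]>185)).astype(np.uint8)
    k,l,st,ce=cv2.connectedComponentsWithStats(m)
    for i in range(1,k):
        if st[i,4]>200:
            w=px2w("wrist",*ce[i],.032,s)[:2]-c
            if abs(w@n)<.03 and abs(w@e)<.1: print(st[i],"vice xy mm",(1000*w@e).round(2),(1000*w@n).round(2))
    print("t",s["time_s"],"F",np.array(s["ft_force"]),"T",np.array(s["torque"]),"j6",s["joints"][5],"grip",s["gripper_width"],s["gripper_force"])
    k=np.r_[c-.058*e,.034]; r=R.from_rotvec(s["eef_rot"]).as_matrix()
    print("tool",s["tool_pos"],"to knob",to_tool(k,s),"yaw",np.degrees(np.arctan2(r[1,0],r[0,0])))
E
python3 -c "
from t import *
look('k0')"
```

```text
[ 405   48   74   74 2139] vice xy mm 70.12 0.66
[ 374  106   59   61 2601] vice xy mm 34.76 1.49
[ 327  183   56   49 1291] vice xy mm -14.96 0.32
t 10.9 F [-0.5803 -1.0897 -0.9913] T [ 0.0205 -0.1644  0.0022] j6 -0.886184641439422 grip 0.6604957154798256 0.0
tool [ 0.5365 -0.1978  0.0686] to knob [-1.9769  1.498  34.5533] yaw 119.38105888614443
```

Emit:
carry_out --moves '[[[-2,1.5,12,0,60],[-2,1.5,24,0,60],[-2,1.5,32,0,56],[-2,1.5,34,0,50],[-2,1.5,34,0,40],[-2,1.5,34,0,34]]]'

```text
time_s: 11.45
tool_pos: [0.5393, -0.1992, 0.0352]
eef_rot: [1.582, 2.713, -0.0]
ft_force: [0.9, 0.5, -1.1]
gripper_width: 0.429
gripper_force: 0.0
```

```bash
python3 -c "
from t import *
look('k1')"
```

```text
[ 419   23   89   90 3140] vice xy mm 69.94 0.75
[ 383   93   69   72 3681] vice xy mm 34.85 1.43
[316 120  55  86 348] vice xy mm 2.47 20.61
[ 326  184   68   61 1907] vice xy mm -15.46 0.34
[ 265  230   53   72 1519] vice xy mm -54.35 17.04
[314 230  28  51 532] vice xy mm -39.6 3.12
t 11.45 F [ 0.8855  0.536  -1.0703] T [-0.0329 -0.1256  0.0171] j6 -0.888725275487952 grip 0.42903580264242636 0.0
tool [ 0.5393 -0.1992  0.0352] to knob [ 0.6533 -0.2725  1.236 ] yaw 119.50537997227933
```

```bash
python3 -c "
import cv2
f=cv2.imread('pics/k1.png'); cv2.imwrite('pics/k1c.png',cv2.resize(f[60:360,180:480],(600,600),interpolation=2))"
```

```text
(no output)
```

View pics/k1c.png

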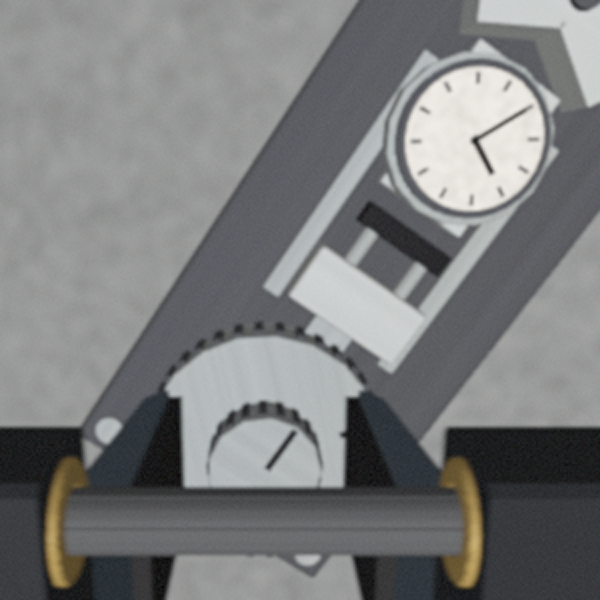

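The view shows the fingers straddling the knob, with its centre at (265,465) midway between the pads, above the ring. The case lies in front of the black pad and is free. I'll close on the knob.

Emit:
carry_out --moves '[[[0,0,0,0,15],[0,0,0,0,15],[0,0,0,0,15],[0,0,0,0,15],[0,0,0,0,15]]]'

```text
time_s: 11.92
tool_pos: [0.5396, -0.1993, 0.0357]
eef_rot: [1.582, 2.712, 0.001]
ft_force: [0.4, 0.9, 3.4]
gripper_width: 0.289
gripper_force: 30.0
```

Emit:
carry_out --moves '[[[0,0,0,0.05,15],[0,0,0,0.1,15],[0,0,0,0.1,15],[0,0,0,0.1,15]]]'

```text
time_s: 12.25
tool_pos: [0.5396, -0.1993, 0.0356]
eef_rot: [1.714, 2.631, 0.001]
ft_force: [1.3, 1.2, 4.5]
gripper_width: 0.292
gripper_force: 30.0
```

```bash
python3 -c "
from t import *
look('k2')"
```

```text
[ 397    9   90   87 3186] vice xy mm 70.03 0.67
[ 366   82   70   73 3739] vice xy mm 34.87 1.52
[ 319  180   68   53 1788] vice xy mm -13.79 0.39
[292 230  20  30 234] vice xy mm -44.53 13.9
t 12.25 F [1.2914 1.1995 4.4663] T [ 0.1968 -0.3128  0.1144] j6 -0.7902863107190096 grip 0.2922152832188996 30.00127226114273
tool [ 0.5396 -0.1993  0.0356] to knob [ 0.8242 -0.6106  1.6278] yaw 113.85231300946377
```

The knob turns: the carriage moved about 1.3 mm. Continuing with equal turns and readings.

Emit:
carry_out --moves '[[[0,0,0,0.1,15],[0,0,0,0.2,15],[0,0,0,0.25,15],[0,0,0,0.3,15],[0,0,0,0.3,15],[0,0,0,0.3,15]]]'

```text
time_s: 12.8
tool_pos: [0.5398, -0.1993, 0.0356]
eef_rot: [2.087, 2.346, 0.001]
ft_force: [1.4, 1.1, 5.4]
gripper_width: 0.29
gripper_force: 30.0
```

```bash
python3 -c "
from t import *
look('k3')"
```

```text
[ 320    0   91   58 2949] vice xy mm 69.0 -1.24
[ 312   61   70   75 3860] vice xy mm 34.9 1.5
[ 297  171   67   40 1836] vice xy mm -10.15 -0.0
t 12.8 F [1.3552 1.0954 5.3904] T [ 0.2467 -0.4486  0.0857] j6 -0.4906995905685092 grip 0.29013779684698077 30.002080500125885
tool [ 0.5398 -0.1993  0.0356] to knob [ 0.6064 -1.017   1.6272] yaw 96.68232095257888
```

Emit:
carry_out --moves '[[[0,0,0,0.05,15],[0,0,0,0.1,15],[0,0,0,0.1,15],[0,0,0,0.1,15]]]'

```text
time_s: 13.18
tool_pos: [0.5399, -0.1993, 0.0356]
eef_rot: [2.202, 2.238, 0.002]
ft_force: [2.5, 0.6, 5.5]
gripper_width: 0.291
gripper_force: 30.0
```

```bash
python3 -c "
from t import *
look('k4')"
```

```text
[ 293    0   89   50 2689] vice xy mm 68.06 -0.85
[ 293   56   70   75 3909] vice xy mm 36.09 1.48
[ 288  170   66   50 1922] vice xy mm -9.39 -0.14
t 13.1833 F [2.4975 0.5621 5.5435] T [ 0.3351 -0.5225  0.0985] j6 -0.3905839807992235 grip 0.2910926544335966 30.002135932445526
tool [ 0.5399 -0.1993  0.0356] to knob [ 0.5019 -1.1341  1.6312] yaw 90.94337622946111
```

Emit:
carry_out --moves '[[[0,0,0,0.05,15],[0,0,0,0.1,15],[0,0,0,0.1,15],[0,0,0,0.1,15]]]'

```text
time_s: 13.57
tool_pos: [0.5399, -0.1993, 0.0356]
eef_rot: [2.311, 2.126, 0.002]
ft_force: [2.9, 2.1, 5.7]
gripper_width: 0.289
gripper_force: 30.0
```

```bash
python3 -c "
from t import *
look('k5')"
```

```text
[ 267    0   89   45 2591] vice xy mm 67.72 -0.18
[ 273   52   70   76 3933] vice xy mm 37.3 1.48
[ 279  170   65   49 1955] vice xy mm -8.22 -0.21
t 13.5667 F [2.9375 2.0506 5.6541] T [ 0.3297 -0.4868  0.0926] j6 -0.29059532746243816 grip 0.28932406739213307 30.002366602420807
tool [ 0.5399 -0.1993  0.0356] to knob [ 0.3771 -1.2251  1.6078] yaw 85.21319696514287
```

Emit:
carry_out --moves '[[[0,0,0,0.05,15],[0,0,0,0.1,15],[0,0,0,0.1,15],[0,0,0,0.1,15]]]'

```text
time_s: 13.95
tool_pos: [0.54, -0.1993, 0.0356]
eef_rot: [2.414, 2.007, 0.002]
ft_force: [2.8, 1.7, 4.8]
gripper_width: 0.293
gripper_force: 30.0
```

```bash
python3 -c "
from t import *
look('k6')"
```

```text
[ 241    0   89   51 2703] vice xy mm 68.1 0.42
[ 253   51   70   76 3932] vice xy mm 38.52 1.42
[329  70  11  92 220] vice xy mm 26.53 -20.24
[ 268  165   66   54 1977] vice xy mm -7.27 -0.42
t 13.95 F [2.8317 1.6983 4.8078] T [ 0.269  -0.5041  0.0997] j6 -0.19056860531206438 grip 0.2934095392176878 30.002486407756805
tool [ 0.54   -0.1993  0.0356] to knob [ 0.2424 -1.3393  1.643 ] yaw 79.4827871649678
```

The case advances 1.2 mm per step with the torque flat at about 0.095. Continuing.

Emit:
carry_out --moves '[[[0,0,0,0.05,15],[0,0,0,0.1,15],[0,0,0,0.1,15],[0,0,0,0.1,15]]]'

```text
time_s: 14.33
tool_pos: [0.54, -0.1993, 0.0356]
eef_rot: [2.511, 1.885, 0.002]
ft_force: [2.8, 2.1, 5.7]
gripper_width: 0.291
gripper_force: 30.0
```

```bash
python3 -c "
from t import *
look('k7')"
```

```text
[ 212    0   91   58 2971] vice xy mm 69.03 0.77
[ 232   52   71   75 3927] vice xy mm 39.72 1.43
[308  69  18  77 237] vice xy mm 28.34 -20.68
[ 257  162   68   59 2006] vice xy mm -6.29 -0.48
t 14.3333 F [2.7603 2.075  5.6984] T [ 0.3685 -0.5911  0.0943] j6 -0.09124463224489487 grip 0.29135565884707737 30.00272512435913
tool [ 0.54   -0.1993  0.0356] to knob [ 0.138  -1.388   1.6031] yaw 73.78918585325144
```

Emit:
carry_out --moves '[[[0,0,0,0.05,15],[0,0,0,0.1,15],[0,0,0,0.1,15],[0,0,0,0.1,15]]]'

```text
time_s: 14.72
tool_pos: [0.5401, -0.1993, 0.0356]
eef_rot: [2.602, 1.757, 0.003]
ft_force: [3.5, 2.2, 4.5]
gripper_width: 0.288
gripper_force: 30.0
```

```bash
python3 -c "
from t import *
look('k8')"
```

```text
[ 185    0   92   69 3178] vice xy mm 69.69 -0.1
[ 212   55   70   76 3902] vice xy mm 40.94 1.39
[287  70  28  82 262] vice xy mm 27.57 -21.24
[ 246  159   69   49 1876] vice xy mm -4.25 -0.61
t 14.7167 F [3.5121 2.2027 4.5145] T [ 0.3158 -0.5629  0.1703] j6 0.008716730943611195 grip 0.2878922587396519 30.00296115875244
tool [ 0.5401 -0.1993  0.0356] to knob [-0.0172 -1.4643  1.6295] yaw 68.06146322634156
```

Emit:
carry_out --moves '[[[0,0,0,0,15],[0,0,0,0,15]]]'

```text
time_s: 14.93
tool_pos: [0.5401, -0.1993, 0.0356]
eef_rot: [2.602, 1.757, 0.003]
ft_force: [3.2, 1.3, 4.1]
gripper_width: 0.294
gripper_force: 30.0
```

```bash
python3 -c "
from t import *
look('k9')"
```

```text
[ 185    0   92   69 3175] vice xy mm 69.67 -0.07
[ 212   55   70   76 3906] vice xy mm 40.92 1.43
[287  70  29  86 265] vice xy mm 26.98 -21.22
[ 246  159   69   50 1880] vice xy mm -4.27 -0.55
t 14.9333 F [3.2355 1.3391 4.1273] T [ 0.3175 -0.6138  0.0746] j6 0.008650374994469391 grip 0.2935347163016741 30.002706348896027
tool [ 0.5401 -0.1993  0.0356] to knob [ 0.0039 -1.4231  1.6111] yaw 68.06244336911689
```

Emit:
carry_out --moves '[[[0,0,0,0.025,15],[0,0,0,0.05,15],[0,0,0,0.05,15],[0,0,0,0.05,15]]]'

```text
time_s: 15.32
tool_pos: [0.5401, -0.1994, 0.0356]
eef_rot: [2.645, 1.692, 0.003]
ft_force: [3.2, 1.7, 5.5]
gripper_width: 0.292
gripper_force: 30.0
```

```bash
python3 -c "
from t import *
look('k10')"
```

```text
[ 172    0   92   75 3234] vice xy mm 69.92 -0.66
[ 202   58   70   75 3886] vice xy mm 41.46 1.38
[276  71  35  87 255] vice xy mm 27.32 -21.56
[ 240  159   69   63 2002] vice xy mm -4.69 -0.87
t 15.3167 F [3.2303 1.7014 5.5141] T [ 0.3068 -0.6082  0.1793] j6 0.05853414600126993 grip 0.2916318878700345 30.00284045934677
tool [ 0.5401 -0.1994  0.0356] to knob [-0.08   -1.4973  1.6292] yaw 65.20980913072697
```

The case is still sliding. Single torque readings are noisy, so I'm relying on the case's motion. Half-size steps from here.

Emit:
carry_out --moves '[[[0,0,0,0.025,15],[0,0,0,0.05,15],[0,0,0,0.05,15],[0,0,0,0.05,15]]]'

```text
time_s: 15.7
tool_pos: [0.5402, -0.1994, 0.0356]
eef_rot: [2.686, 1.625, 0.003]
ft_force: [2.6, 0.9, 5.1]
gripper_width: 0.296
gripper_force: 30.0
```

```bash
python3 -c "
from t import *
look('k11')"
```

```text
[ 159    0   92   81 3253] vice xy mm 70.08 -1.0
[ 192   61   70   75 3846] vice xy mm 42.07 1.38
[266  73  38  82 257] vice xy mm 27.69 -21.8
[ 235  158   69   52 1873] vice xy mm -3.13 -0.74
t 15.7 F [2.6411 0.9127 5.0825] T [ 0.2495 -0.6718  0.1664] j6 0.10856776517603496 grip 0.2956246225079349 30.003003180027008
tool [ 0.5402 -0.1994  0.0356] to knob [-0.1696 -1.517   1.6218] yaw 62.344092494758335
```

Emit:
carry_out --moves '[[[0,0,0,0.025,15],[0,0,0,0.05,15],[0,0,0,0.05,15],[0,0,0,0.05,15]]]'

```text
time_s: 16.08
tool_pos: [0.5402, -0.1994, 0.0356]
eef_rot: [2.726, 1.558, 0.003]
ft_force: [2.9, 1.7, 5.0]
gripper_width: 0.29
gripper_force: 30.0
```

```bash
python3 -c "
from t import *
look('k12')"
```

```text
[ 147    3   91   85 3220] vice xy mm 70.09 -1.09
[ 182   65   71   75 3820] vice xy mm 42.47 1.4
[256  76  46  88 274] vice xy mm 26.06 -22.08
[ 230  158   69   65 2003] vice xy mm -3.65 -1.06
t 16.0833 F [2.8574 1.6756 5.0499] T [ 0.2868 -0.6597  0.2001] j6 0.15857377231979566 grip 0.29016773754862824 30.002935230731964
tool [ 0.5402 -0.1994  0.0356] to knob [-0.2401 -1.5177  1.6022] yaw 59.479870410954774
```

Emit:
carry_out --moves '[[[0,0,0,0.025,15],[0,0,0,0.05,15],[0,0,0,0.05,15],[0,0,0,0.05,15]]]'

```text
time_s: 16.47
tool_pos: [0.5402, -0.1994, 0.0356]
eef_rot: [2.764, 1.489, 0.003]
ft_force: [3.0, 2.1, 5.4]
gripper_width: 0.291
gripper_force: 30.0
```

```bash
python3 -c "
from t import *
look('k13')"
```

```text
[ 136    9   90   87 3174] vice xy mm 70.06 -1.17
[ 173   71   70   74 3772] vice xy mm 42.49 1.38
[246  79  45  77 269] vice xy mm 27.0 -22.33
[ 225  159   68   56 1864] vice xy mm -2.06 -0.88
t 16.4667 F [2.9602 2.0873 5.4279] T [ 0.3345 -0.6993  0.1858] j6 0.20846975330785367 grip 0.29115778861036 30.002968311309814
tool [ 0.5402 -0.1994  0.0356] to knob [-0.31   -1.548   1.6128] yaw 56.62170365648183
```

The case stopped at x≈42.5 after about 1.035 rad, so it is seated. It is now at 1.10 rad. 10 N should come at about 1.19 rad.

Emit:
carry_out --moves '[[[0,0,0,0.025,15],[0,0,0,0.05,15],[0,0,0,0.05,15],[0,0,0,0.05,15]]]'

```text
time_s: 16.85
tool_pos: [0.5402, -0.1994, 0.0356]
eef_rot: [2.801, 1.42, 0.003]
ft_force: [3.9, 1.6, 5.6]
gripper_width: 0.29
gripper_force: 30.0
```

```bash
python3 -c "
from t import *
look('k14')"
```

```text
[ 125   16   90   88 3136] vice xy mm 70.04 -1.29
[ 165   77   70   73 3743] vice xy mm 42.54 1.39
[237  83  49  76 269] vice xy mm 26.79 -22.58
[ 220  160   68   57 1862] vice xy mm -1.51 -0.91
t 16.85 F [3.8977 1.6373 5.639 ] T [ 0.3183 -0.692   0.2121] j6 0.258446411262169 grip 0.2901925476431937 30.003143548965454
tool [ 0.5402 -0.1994  0.0356] to knob [-0.3959 -1.5521  1.6406] yaw 53.75958109558472
```

Emit:
carry_out --moves '[[[0,0,0,0.02,15],[0,0,0,0.035,15],[0,0,0,0.035,15],[0,0,0,0.035,15]]]'

```text
time_s: 17.23
tool_pos: [0.5403, -0.1994, 0.0356]
eef_rot: [2.825, 1.371, 0.003]
ft_force: [4.1, 0.9, 4.4]
gripper_width: 0.289
gripper_force: 30.0
```

```bash
python3 -c "
from t import *
look('k15')
import numpy as np
# jaw pad/carriage and knob-mark check: dark-pad position along vice axis at z=.028
for nm,ps in (('k8',None),):pass
s=arm.get_state(); f=cv2.imread('pics/k15.png'); xs,ys,g=rect(f,s,c,yaw,z=.028,x=(-.02,.06),y=(-.03,.03))
p=cv2.cvtColor(g,6)[:,np.abs(ys)<.006].mean(1)
for a,b in zip(xs[::3],p[::3]):print(f'{a*1000:.1f}:{b:.0f}',end=' ')
"
```

```text
[ 118   21   90   89 3099] vice xy mm 69.99 -1.32
[ 159   81   70   73 3722] vice xy mm 42.6 1.33
[230  85  53  76 270] vice xy mm 26.71 -22.73
[ 217  161   67   58 1849] vice xy mm -1.13 -0.98
t 17.2333 F [4.1112 0.942  4.4134] T [ 0.2928 -0.6619  0.258 ] j6 0.2933640619232939 grip 0.2889456858504491 30.00294953584671
tool [ 0.5403 -0.1994  0.0356] to knob [-0.468  -1.5503  1.5924] yaw 51.76462034463035
-20.0:168 -18.5:167 -17.0:168 -15.5:168 -14.0:168 -12.5:168 -11.0:168 -9.5:169 -8.0:201 -6.5:201 -5.0:202 -3.5:203 -2.0:204 -0.5:205 1.0:204 2.5:202 4.0:201 5.5:204 7.0:128 8.5:93 10.0:94 11.5:94 13.0:94 14.5:163 16.0:43 17.5:42 19.0:42 20.5:43 22.0:146 23.5:159 25.0:95 26.5:180 28.0:215 29.5:220 31.0:223 32.5:225 34.0:228 35.5:227 37.0:228 38.5:224 40.0:192 41.5:185 43.0:183 44.5:209 46.0:212 47.5:214 49.0:216 50.5:216 52.0:215 53.5:215 55.0:213 56.5:214 58.0:216 59.5:200
```

```bash
python3 - <<'E'
from t import *
P={'k5':([.5399,-.1993,.0356],[2.311,2.126,.002]),'k7':([.54,-.1993,.0356],[2.511,1.885,.002]),'k8':([.5401,-.1993,.0356],[2.602,1.757,.003]),'k10':([.5401,-.1994,.0356],[2.645,1.692,.003]),'k11':([.5402,-.1994,.0356],[2.686,1.625,.003]),'k12':([.5402,-.1994,.0356],[2.726,1.558,.003]),'k13':([.5402,-.1994,.0356],[2.764,1.489,.003]),'k14':([.5402,-.1994,.0356],[2.801,1.42,.003]),'k15':([.5403,-.1994,.0356],[2.825,1.371,.003])}
for nm,(p,r) in P.items():
    s=dict(tool_pos=np.array(p),eef_rot=np.array(r)); f=cv2.imread(f'pics/{nm}.png')
    xs,ys,g=rect(f,s,c,yaw,z=.028,x=(-.02,.05),y=(-.03,.03),k=4000)
    p=cv2.cvtColor(g,6)[:,np.abs(ys)<.003].mean(1)
    i=[k for k in range(1,len(p)) if p[k-1]>=145>p[k]]; j=[k for k in range(1,len(p)) if p[k-1]<70<=p[k]]
    q=[k for k in range(1,len(p)) if p[k-1]>=70>p[k]]
    print(nm,"fall145",(xs[i]*1000).round(2),"fall70",(xs[q]*1000).round(2),"rise70",(xs[j]*1000).round(2))
E
```

```text
k5 fall145 [-0.5  17.75 36.25] fall70 [9.5] rise70 [15.]
k7 fall145 [ 2.   20.5  38.75] fall70 [12.] rise70 [17.75]
k8 fall145 [ 3.5  21.75 40.25] fall70 [13.25] rise70 [19.]
k10 fall145 [ 4.   22.25 40.5 ] fall70 [13.5] rise70 [19.5]
k11 fall145 [ 4.5  23.   41.25] fall70 [14.25] rise70 [20.25]
k12 fall145 [ 5.25 23.25 41.75] fall70 [15.25] rise70 [20.75]
k13 fall145 [ 5.75 23.5  42.  ] fall70 [15.5] rise70 [21.]
k14 fall145 [ 6.5  15.   23.75 42.  ] fall70 [15.75] rise70 [21.]
k15 fall145 [ 7.   15.   23.75 42.  ] fall70 [15.75] rise70 [21.25]
```

The measured spring compression is about 1.4 mm and the torque rise about 0.1 N·m, so the force is roughly 8 N. A small final turn, then let go and lift clear.

Emit:
carry_out --moves '[[[0,0,0,0.015,15],[0,0,0,0.03,15],[0,0,0,0.03,15],[0,0,0,0.03,15]]]'

```text
time_s: 17.62
tool_pos: [0.5403, -0.1995, 0.0356]
eef_rot: [2.845, 1.328, 0.003]
ft_force: [3.3, 2.7, 4.3]
gripper_width: 0.295
gripper_force: 30.0
```

Emit:
carry_out --moves '[[[0,0,0,0.03,15],[0,0,0,0,30],[0,0,0,0,50],[0,0,0,0,50],[0,0,0,0,50],[0,0,0,0,50],[0,0,-10,0,50],[0,0,-40,0,50],[0,0,-70,0,50],[0,0,-70,0,50]]]'

```text
time_s: 18.45
tool_pos: [0.5426, -0.2007, 0.1114]
eef_rot: [2.841, 1.321, 0.012]
ft_force: [1.4, -0.8, 0.4]
gripper_width: 0.549
gripper_force: 0.0
```

I put an unintended extra 0.03 rad in the first row of that release call, about 2 N at most. I'll check the compression from above.

```bash
python3 - <<'E'
from t import *
look('f0'); s=arm.get_state(); f=cv2.imread('pics/f0.png')
def gap(f,s,w=.003):
    xs,ys,g=rect(f,s,c,yaw,z=.028,x=(-.02,.05),y=(-.03,.03),k=4000)
    p=cv2.cvtColor(g,6)[:,np.abs(ys)<w].mean(1)
    i=[k for k in range(1,len(p)) if p[k-1]>=145>p[k]]; j=[k for k in range(1,len(p)) if p[k-1]<70<=p[k]]; q=[k for k in range(1,len(p)) if p[k-1]>=70>p[k]]
    print("fall145",(xs[i]*1000).round(2),"fall70",(xs[q]*1000).round(2),"rise70",(xs[j]*1000).round(2))
gap(f,s)
gap(cv2.imread('pics/k0.png'),dict(tool_pos=np.array([.5365,-.1978,.0686]),eef_rot=np.array([-1.585,-2.711,0])))
a=np.load('w8.npy'); gap(cv2.imread('pics/w8.png'),dict(tool_pos=a[:3],eef_rot=a[3:]))
# ring mark: dark spots on the ring's top, radius 28 mm, z=.039
for nm,sx in(('k1',dict(tool_pos=np.array([.5393,-.1992,.0352]),eef_rot=np.array([1.582,2.713,0]))),('w1',None),('f0',s)):
    if sx is None: a=np.load('w1.npy'); sx=dict(tool_pos=a[:3],eef_rot=a[3:])
    im=cv2.cvtColor(cv2.imread(f'pics/{nm}.png'),6); th=np.radians(np.arange(-60,60,2))
    v=[]
    for t in th:
        vals=[]
        for r in(.025,.027):
            P=np.r_[c-.058*e+r*(np.cos(t)*e+np.sin(t)*n),.039]; u=w2px("wrist",P,sx); vals.append(im[int(round(u[1])),int(round(u[0]))] if 0<=u[1]<480 and 0<=u[0]<640 else -1)
        v.append(int(np.mean(vals)))
    print(nm,v)
E
```

```text
[ 166   64   62   62 1491] vice xy mm 70.22 -0.99
[ 195  105   50   51 1853] vice xy mm 42.39 1.38
[ 236  158   52   49 1082] vice xy mm -2.28 -1.1
[266 235  22  27 332] vice xy mm -47.87 19.84
[275 253  71  27 410] vice xy mm -80.09 1.58
t 18.45 F [ 1.3634 -0.7798  0.4162] T [ 0.0205 -0.0596 -0.0356] j6 0.3260232731815273 grip 0.5494131085769989 0.0
tool [ 0.5426 -0.2007  0.1114] to knob [-1.3336 -5.0459 77.3639] yaw 49.891987879255225
fall145 [ 8.  15.5 24. ] fall70 [16.5] rise70 [21.25]
fall145 [-7.75 15.25] fall70 [2.25] rise70 [8.25]
fall145 [-7.5] fall70 [2.75] rise70 [-19.25  11.  ]
k1 [24, 25, 22, 21, 24, 20, 26, 25, 25, 29, 28, 29, 30, 36, 32, 31, 82, 148, 178, 184, 185, 184, 183, 182, 182, 183, 182, 182, 183, 184, 183, 182, 184, 181, 182, 183, 184, 184, 185, 184, 183, 185, 186, 186, 185, 185, 181, 183, 184, 185, 185, 186, 190, 188, 186, 185, 183, 184, 186, 187]
w1 [167, 168, 167, 165, 149, 136, 110, 110, 153, 153, 167, 167, 166, 166, 164, 166, 166, 164, 167, 167, 163, 165, 166, 165, 163, 164, 164, 164, 164, 165, 158, 158, 161, 159, 160, 161, 166, 166, 164, 165, 164, 164, 159, 167, 167, 164, 166, 165, 164, 166, 166, 165, 169, 170, 170, 169, 167, 167, 167, 167]
f0 [184, 184, 184, 183, 181, 183, 182, 181, 151, 105, 137, 182, 183, 182, 183, 182, 182, 183, 183, 184, 182, 182, 183, 181, 179, 179, 179, 180, 180, 181, 181, 181, 180, 180, 181, 181, 181, 182, 182, 182, 181, 182, 183, 183, 183, 182, 180, 179, 181, 182, 183, 185, 186, 187, 184, 182, 181, 181, 184, 185]
```

The ring mark is within measurement error of where it was. To settle the force I'll measure the knob's true rotation from its mark.

```bash
python3 - <<'E'
from t import *
s=arm.get_state(); k=c-.058*e
V={'k0':([.5365,-.1978,.0686],[-1.585,-2.711,0]),'k1':([.5393,-.1992,.0352],[1.582,2.713,0]),'k15':([.5403,-.1994,.0356],[2.825,1.371,.003]),'f0':(s["tool_pos"],s["eef_rot"])}
for nm,(p,r) in V.items():
    sx=dict(tool_pos=np.array(p),eef_rot=np.array(r)); im=cv2.cvtColor(cv2.imread(f'pics/{nm}.png'),6)
    xs,ys,g=rect(im,sx,k,yaw,z=.053,x=(-.016,.016),y=(-.016,.016),k=5000)
    X,Y=np.meshgrid(xs,ys,indexing='ij'); m=((g<110)&(np.hypot(X,Y)<.0115)).astype(np.uint8)
    q,l,st,ce=cv2.connectedComponentsWithStats(m)
    for i in range(1,q):
        if st[i,4]>60:
            P=np.c_[X[l==i],Y[l==i]]*1000; w,v=np.linalg.eigh(np.cov(P.T)); d=v[:,1]; mu=P.mean(0)
            print(nm,st[i,4],"mean",mu,"ang",np.degrees(np.arctan2(d[1],d[0])),"rad-ang",np.degrees(np.arctan2(mu[1],mu[0])),"sd",np.sqrt(w))
E
```

```text
k0 298 mean [ 5.0866 -1.1852] ang -179.63646433971658 rad-ang -13.11657535824225 sd [0.3073 3.2868]
k1 1631 mean [-7.1112 -4.831 ] ang 124.17994321315193 rad-ang -145.80968097191274 sd [1.2972 4.3442]
k1 339 mean [ 4.8501 -1.2985] ang 179.95633657144396 rad-ang -14.988227664567813 sd [0.3382 3.2702]
k15 2078 mean [-6.7181  4.4608] ang 56.43245179966215 rad-ang 146.4157620484648 sd [1.54   4.6479]
k15 318 mean [ 1.2157 -6.2101] ang 113.40816773211526 rad-ang -78.92347983468886 sd [0.3513 3.0038]
f0 216 mean [ 2.2509 -5.6148] ang 110.12292398806052 rad-ang -68.15461956989549 sd [0.2452 2.9616]
```

The knob turned 1.22 rad and the case seated at about 1.02–1.03 rad. That gives roughly 12 N, inside the 5–15 N window. The robot is clear, so I'm handing in.

```bash
python3 -c "
from station import arm
print(arm.job_done())"
```

```text
the job is handed in; nothing more can be done
None
```

The job is handed in, though I don't know the verdict: the case lies dial up on the bed, seated in the V-block, held by the jaw with an estimated 12 N (no direct reading; 10 N intended, a stray 0.03 rad entry at release may have added some), its largest estimate about 14 N; the ring mark measured about 2 mm off its start, within my measuring error.

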